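# Key the drive stem into the food-processor hub and hold it down

### The job

Lift the drive stem out of its blue drying stand by its yellow handle and fit it into the black hub on top of the food-processor base: turn it until its cross key slips into the hub's slot, then push it fully home against the spring, until the white flange sits on the hub. Finish still gripping the handle and pressing the stem fully down, and do not let go (otherwise the spring lifts it again); leave the oyster platter, the jar and the lemon bowl where they are.

Things in the scene. Friction and masses are not known exactly. Their poses are not given: they have to be found in the camera images.
- stem: Loose drive stem, 0.33 kg, upright; origin at the centre of its lower tip, z up, x along both handle bar and cross key (half turns are alike). Heights above the tip in mm: steel pilot 18 dia., 0 to 34 (lowest 6 tapers to 11 dia.); steel cross key, a bar 42 long (x), 10 wide (y), 16 to 34; white flange 76 dia., 34 to 40; yellow bridge handle above it, 40 to 100.
- stem_grip (a point): Centre of the yellow handle bar, 92 mm above the tip; axes as the stem's. The bar is 74 mm long (x), 16 wide (y), 16 high, on two uprights 10 x 14 mm centred at x = -32 and +32; under it is a space 54 mm wide and 44 high, open to both sides. Grip it from above, fingers closing across the bar (along y).
- stem_tip (a point): Centre of the stem's lower end; axes as the stem's.
- stand: Fixed blue drying stand: upright tube 50 mm high, 66 outside and 50 inside dia., origin at the centre of its underside on the table. The stem hangs in it, its flange resting on the rim (tip 16 mm above the table, handle bar 100 to 116 mm), and lifts straight out: 40 mm of lift clears it.
- motor_base: Fixed white food-processor base, 180 x 180 mm, top 95 mm above the table; origin at the centre of its underside. The black hub stands at the centre of its top.
- hub_mouth (a point): Centre of the hub's flat top rim, 139 mm above the table; z up, x along the slot (half turns are alike). Black castellated collar, about 54 mm dia., 44 high, with a bore of 21 mm dia. and a straight slot 13.4 mm wide across it, open at both ends; orange shows at the slot's bottom from above. The hub can turn only against a stiff drive (0.8 N m), so it stays put while the key searches.
- plunger (a joint): Sprung brass plate, 19 mm dia., in the bore, 26 mm below the rim at 0; value = metres pressed down. 6 N starts it, 1 N more per mm. Key across the slot: the stem stops with its tip 16 mm below the rim. Key in: it goes freely to 26 mm, meets the plate, and is home at 34 mm (plate 0.008, 14 N), flange on the rim. The stem's weight alone does not press it.
- platter: Bystander: round blue and white platter with oyster shells, 210 mm dia., rim 20 mm and shells up to 34 mm high; origin at the centre of its underside.
- jar: Bystander: amber glass jar with a red lid, 56 mm dia., 85 mm high; origin at the centre of its underside.
- bowl: Bystander: small white bowl with two lemons, 92 mm rim dia., 47 mm high; origin at the centre of its underside.

How it is judged:
By the outcome, as a careful person would: the job done as asked, in the order asked, and still so for the second after the job is handed in, while the arm keeps its last pose, push and grip.
It also fails if it takes over 48 s, if anything falls off the work surface, if the arm or the gripper's body presses on something with over 40 N, if the wrist force passes 120 N, or if a joint passes its speed limit or range.

### The arm

A 6-joint arm with a two-finger parallel gripper is mounted at the origin on the work surface. World frame = base frame: x ahead of the robot, y to its left, z up, the work surface at z = 0. Lengths are in m, angles in rad, forces in N, time in s.
With the tool pointing down it reaches from about 0.3 to 0.775 m from the base axis. Payload 14.6 kg.
Tool frame: the origin (TCP) lies midway between the tips of the shut fingers; the grasp point (between the pads) lies 19 mm behind it (ctrl.grip_depth is the distance from the TCP to the grasp point, in m); z points along the fingers, x is the direction in which the jaws open and shut, and the axes are right-handed (so a half turn about z gives the same grasp; the last joint's range is limited). The gripper opens to 94 mm and grips with 3 to 60 N. Pads are 16 mm wide; open, the fingers measure 119 mm over their backs; the gripper's body (75 mm by 177 mm) begins 78 mm behind the grasp point.
Start: joints at [1.112, 0.3, 1.521, -0, 1.321, -0.067], TCP at [0.21, 0.508, 0.205] pointing down, gripper open.
Joint ranges: [-3.03, 3.03], [-0.79, 2.21], [0.23, 2.52], [-1.04, 4.18], [0, 3.07], [-2.55, 2.55]. Speed limits (rad/s): [2.22, 2.22, 2.57, 3.14, 3.14, 3.14].

### API

Orientations are given as [roll, pitch, yaw] about the fixed x, y, z axes, in that order (R = Rz(yaw) Ry(pitch) Rx(roll)).
In Python, from station import ctrl gives the robot as it stands.
- The arm moves only by the tool play_rows, never from a script. Its argument "steps" is a list that holds one entry, the list of rows, each a list of 7 numbers: the shift along the tool's x, y, z in cm, then the turn, a rotation vector about the tool's x, y, z in rad, then the opening, from 0 (shut) to 1 (fully open). In form: [[[x, y, z, ax, ay, az, hand], ...]]. A call has 1 to 20 rows; each row is the pose to reach, as a shift and turn from the pose measured when the call began, along the tool's axes at that moment; what a row does not reach only later rows make up. A row lasts 1/12 s, in which the tool goes at most 41.7 mm and 7.16 degrees, less where a joint would pass 70% of its speed; a pose out of reach is approached as far as the arm can. A call with a gripper value outside its range is refused whole. The fingers move at their own pace and stop on an object; "force" is the grip in N (left out, the last holds). Time passes only in rows, so rows that repeat a pose let the fingers close. It gives the time, the measured TCP pose, the force and the opening at its end, in the units of the state.
- ctrl.get_obs(): the state, without advancing time (a new reading comes with each control period).
- ctrl.camera(name): name is "side" or "top"; returns a dict with "frame" (480x640x3 uint8, blue, green, red), "fovy" (degrees; the focal length in pixels is half the picture's height over the tangent of half this angle, whatever the lens; pixels are square), "cx", "cy" (the principal point, pixels), "D" ([k1, k2, p1, p2, k3] as OpenCV has them; the pictures are not rectified), "world_to_cam" (4x4, takes a point from world to camera coordinates). Camera axes: x right, y up, looking along -z (the intrinsics and any distortion apply to the point x, -y, -z); pixel columns grow to the right and rows downward; lengths in m; the calibration is good to about 2 mm. A picture is of the moment at which its call begins. There is no depth.
- ctrl.hand_in(): hands the job in, once; it reports no verdict.
The state is a dict: "time_s": time; "qpos": joint angles; "joint_vel": joint speeds; "tau": joint torques, N m; "ee_pos": TCP position; "eef_rot": TCP orientation; "force": force on the tool from outside, world axes, zero at the start; "moment": the same for the moment, N m; "grip_width": finger opening in m.
Only numpy, scipy, OpenCV 4.12 (cv2) and the standard library are available. Lean on these libraries where they do the work, as an engineer would, in place of code of your own. Each camera call takes 0.05 s, during which the arm holds its last target. There are 200 camera calls.

## Working session

There is one attempt and no reset: what is moved stays moved. The work goes in short steps, Python scripts to look and compute and a tool call to move; the robot and the scene stay as the last step left them, time stands still between calls to the robot, and variables do not carry over. Pictures are saved under pics/ and viewed, about 8 in all and at most 12, crops included, and the job is handed in when it is done.

Besides the shell and the picture viewer there is one more tool, called after "Emit:" as a command line: name --argument value ..., lists and objects as JSON in quotes. play_rows: Moves the arm, as the interface text tells. Its arguments: {"type":"object","properties":{"steps":{"type":"array"},"force":{"type":"number"}},"required":["steps"]}

```bash
mkdir -p pics; cat > h.py <<'E'
import numpy as np, cv2
from station import ctrl
def K(c):
    f=240/np.tan(np.radians(c["fovy"])/2); return np.array([[f,0,c["cx"]],[0,f,c["cy"]],[0,0,1.]])
def project(c,P):
    P=np.atleast_2d(P).astype(float); W=np.array(c["world_to_cam"]); Q=P@W[:3,:3].T+W[:3,3]
    Q=Q*[1,-1,-1]
    return cv2.projectPoints(Q,np.zeros(3),np.zeros(3),K(c),np.array(c["D"],float))[0].reshape(-1,2)
def atz(c,uv,z):
    u=cv2.undistortPoints(np.array(uv,float).reshape(-1,1,2),K(c),np.array(c["D"],float)).reshape(-1,2)
    W=np.array(c["world_to_cam"]); R=W[:3,:3]; o=-R.T@W[:3,3]
    d=np.c_[u[:,0],-u[:,1],-np.ones(len(u))]@R
    return o+d*((z-o[2])/d[:,2])[:,None]
E
python3 - <<'E'
from h import *
for n in("top","side"):
    c=ctrl.camera(n); cv2.imwrite(f"pics/{n}0.png",c["frame"]); W=np.array(c["world_to_cam"]); print(n,c["fovy"],c["cx"],c["cy"],c["D"],-W[:3,:3].T@W[:3,3]); print(W.round(3))
print(ctrl.get_obs())
E
```

```text
top 46.95920661327184 311.4026067643627 235.29306305539401 [-0.10720974  0.          0.          0.          0.        ] [ 0.56258355 -0.0192375   0.93704087]
[[ 0.029 -0.999 -0.025 -0.013]
 [ 0.998  0.028  0.054 -0.612]
 [-0.053 -0.026  0.998 -0.906]
 [ 0.     0.     0.     1.   ]]
side 56.046407481993185 318.6672284834326 244.52907570529254 [-0.0858053  0.         0.         0.         0.       ] [ 0.4538174  -0.52096613  0.52397986]
[[ 0.973 -0.23  -0.002 -0.56 ]
 [ 0.145  0.607  0.782 -0.16 ]
 [-0.179 -0.761  0.624 -0.642]
 [ 0.     0.     0.     1.   ]]
{'time_s': 0.1, 'qpos': array([ 1.11243800e+00,  3.00417783e-01,  1.52153179e+00, -1.43110964e-05,
        1.32068849e+00, -6.66395740e-02]), 'joint_vel': array([-8.29419353e-04, -9.93832895e-05, -2.44453973e-03,  1.87414875e-03,
        1.42341375e-03,  8.81966235e-04]), 'tau': array([ 5.97477924e-05, -5.32649159e+01, -3.53278649e+01,  7.08675664e-02,
        2.35582731e-02, -9.02767397e-05]), 'ee_pos': array([0.20989809, 0.50811441, 0.20493642]), 'eef_rot': array([-3.14153687e+00,  1.04401053e-03,  1.17908115e+00]), 'force': array([-0.15411748, -0.37154192, -0.59150478]), 'moment': array([-0.03218228, -0.0049027 , -0.02082991]), 'grip_width': 0.09420032695424686}
```

View pics/top0.png

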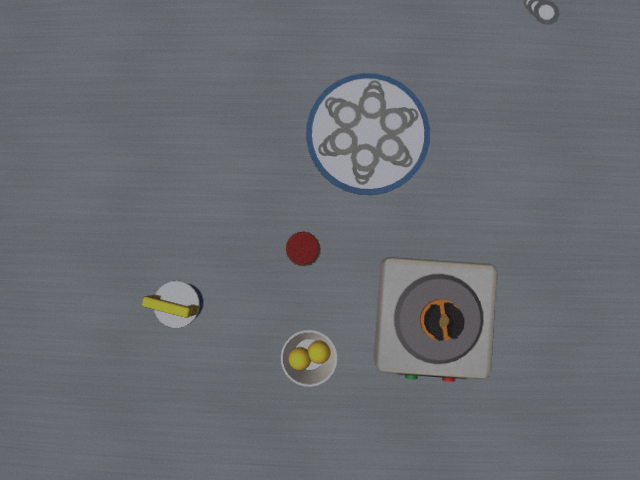

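View pics/side0.png

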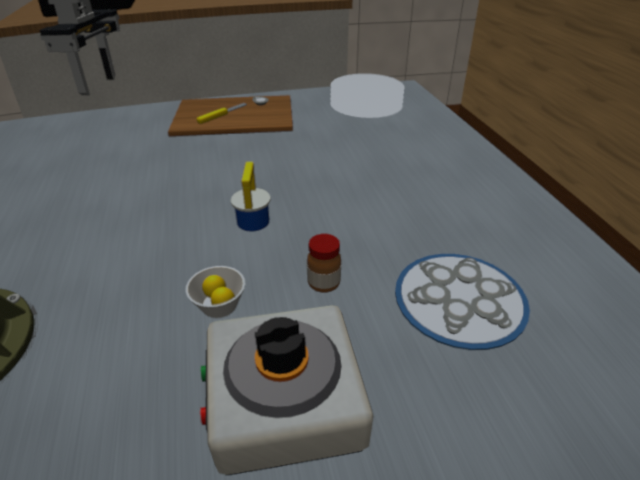

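Top view: stem handle at about (143,302)-(196,312) over its white flange at (176,305). The hub is at about (443,321) with its slot nearly vertical in the image; the jar is at (303,249) and the bowl at (309,358). In the side view the stem is at about (250,190) and the hub at (281,345).

Next I'll enlarge crops of the stem and hub.

```bash
python3 - <<'E'
from h import *
t=cv2.imread("pics/top0.png"); s=cv2.imread("pics/side0.png")
def crop(i,x,y,w,h): return cv2.resize(i[y:y+h,x:x+w],(400,300),interpolation=cv2.INTER_CUBIC)
a=np.hstack([crop(t,136,275,80,60),crop(t,403,291,80,60)])
b=np.hstack([crop(s,200,155,100,75),crop(s,230,305,100,75)])
a=cv2.convertScaleAbs(a,alpha=1.5,beta=20)
cv2.imwrite("pics/m0.png",np.vstack([a,b]))
# yellow bar mask
c=ctrl.camera("top"); hsv=cv2.cvtColor(t,cv2.COLOR_BGR2HSV)
m=cv2.inRange(hsv,(22,150,120),(35,255,255)); m[:,:130]=0; m[:,215:]=0
print(cv2.minAreaRect(np.argwhere(m>0)[:,::-1].astype(np.float32)),m.astype(bool).sum())
E
```

```text
((165.35293579101562, 306.5882873535156), (46.566837310791016, 9.701424598693848), 14.03624439239502) 457
```

View pics/m0.png

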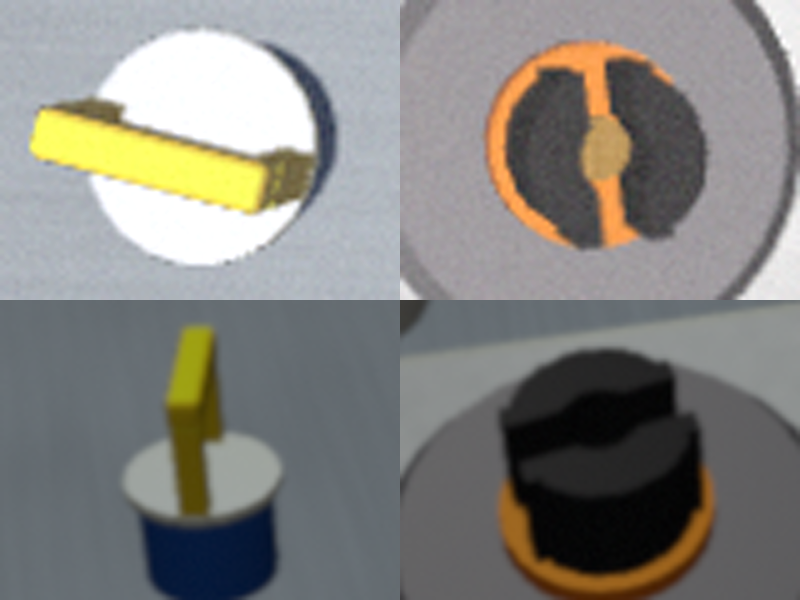

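```bash
python3 - <<'E'
from h import *
t=ctrl.camera("top"); s=ctrl.camera("side")
T=lambda p,x0,y0,ox,oy,k:[(x0+(a-ox)/k,y0+(b-oy)/k) for a,b in p]
r=lambda n,P:print(n,(P*1000).round(1).tolist())
ang=lambda P:np.degrees(np.arctan2(*(P[1]-P[0])[1::-1])).round(1)
bt=atz(t,T([(40,108),(33,155),(270,165),(248,212)],136,275,0,0,5),.116)
bs=atz(s,T([(192,405),(168,402),(188,328),(212,328)],200,155,0,300,4),.116)
r("bar top",bt.mean(0)); r("bar side",bs.mean(0)); 
A=lambda q,p:np.degrees(np.arctan2((p-q)[1],(p-q)[0])).round(1)
print(A(bt[:2].mean(0),bt[2:].mean(0)),A(bs[:2].mean(0),bs[2:].mean(0)),(bt[:2].mean(0)-bt[2:].mean(0)))
r("fl top",atz(t,T([(205,146)],136,275,0,0,5),.056)); r("fl side",atz(s,T([(202,478)],200,155,0,300,4),.056))
r("hub top",atz(t,T([(611,153)],403,291,400,0,5),.139))
hs=atz(s,T([(500,412),(672,370),(522,468),(695,418)],230,305,400,300,4),.139)
r("hub side",hs.mean(0)); r("c",hs); print("slot side",A(hs[0],hs[1]),A(hs[2],hs[3]))
st=atz(t,T([(583,70),(604,245),(607,62),(628,235)],403,291,400,0,5),.139); print("slot top",A(st[0],st[1]),A(st[2],st[3]))
for n,p in(("jar",(303,249,.085)),("bowl",(309,358,.047))): r(n,atz(t,[p[:2]],p[2]))
o=ctrl.get_obs(); print(o["ee_pos"],o["eef_rot"])
E
```

```text
bar top [492.7, 218.3, 116.0]
bar side [493.6, 217.1, 116.0]
-101.9 76.4 [0.0144651  0.06892496 0.        ]
fl top [[492.8, 216.8, 56.0]]
fl side [[493.1, 214.4, 56.0]]
hub top [[486.3, -194.6, 139.0]]
hub side [485.8, -195.0, 139.0]
c [[459.7, -187.3, 139.0], [509.0, -183.1, 139.0], [463.0, -208.0, 139.0], [511.7, -201.6, 139.0]]
slot side 4.9 7.4
slot top -171.7 -171.6
jar [[586.7, 15.3, 85.0]]
bowl [[413.2, 2.1, 47.0]]
[0.2099586  0.50821238 0.20519181] [-3.14153521e+00  5.61413802e-04  1.17895666e+00]
```

Emit:
play_rows --steps '[[[-1.0, 2.4, 0, 0, 0, 0.09, 1], [-2.2, 5.0, 0, 0, 0, 0.19, 1], [-3.3, 7.7, 0, 0, 0, 0.29, 1], [-4.5, 10.4, 0, 0, 0, 0.39, 1], [-5.6, 13.1, 0, 0, 0, 0.49, 1], [-6.8, 15.8, 0, 0, 0, 0.59, 1], [-8.0, 18.5, 0.5, 0, 0, 0.69, 1], [-9.1, 21.2, 1, 0, 0, 0.79, 1], [-10.3, 23.9, 1.5, 0, 0, 0.89, 1], [-11.5, 26.6, 2, 0, 0, 0.99, 1], [-12.6, 29.3, 2.5, 0, 0, 1.09, 1], [-13.8, 32.0, 3, 0, 0, 1.19, 1], [-15.0, 34.7, 3.5, 0, 0, 1.29, 1], [-15.7, 36.5, 4, 0, 0, 1.37, 1], [-16.1, 37.3, 4, 0, 0, 1.396, 1], [-16.1, 37.3, 4, 0, 0, 1.396, 1], [-16.1, 37.3, 4, 0, 0, 1.396, 1]]]'

```text
time_s: 1.67
ee_pos: [0.4929, 0.2173, 0.1654]
eef_rot: [3.141, 0.0, -0.215]
force: [0.7, 0.3, 0.4]
grip_width: 0.0942
```

```bash
python3 - <<'E'
from h import *
o=ctrl.get_obs(); print(o["ee_pos"],o["eef_rot"],o["force"],o["qpos"])
s=ctrl.camera("side")["frame"]; t=ctrl.camera("top")["frame"]
cv2.imwrite("pics/m1.png",np.hstack([cv2.resize(s[60:260,150:350],(400,400)),cv2.resize(t[220:380,90:250],(400,400))]))
E
```

```text
[0.49289313 0.21731343 0.1654235 ] [ 3.14117926e+00  2.69593647e-04 -2.14891448e-01] [0.73225404 0.32312442 0.36833416] [ 3.47361938e-01  3.11115690e-01  1.60257954e+00 -2.18735790e-04
  1.22834590e+00  5.62326827e-01]
```

View pics/m1.png

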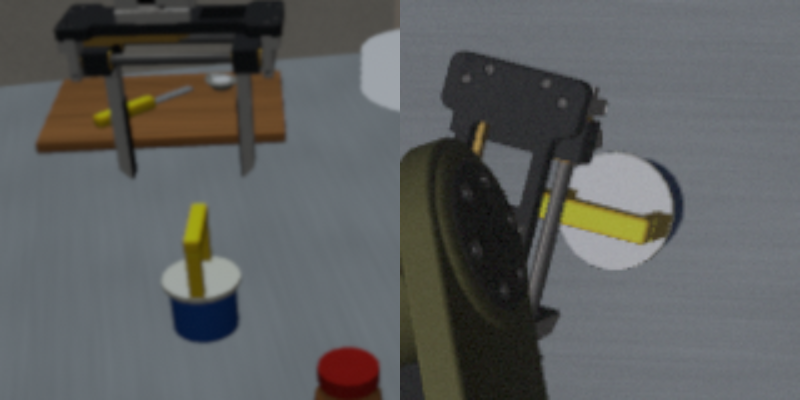

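The fingers straddle the bar (finger tips at crop (130,173) and (247,173), bar at (197,235)), and the jaw axis is perpendicular to it. I'll go down and grip.

Emit:
play_rows --steps '[[[0, 0, 1.2, 0, 0, 0, 1], [0, 0, 2.7, 0, 0, 0, 1], [0, 0, 4.2, 0, 0, 0, 1], [0, 0, 5.7, 0, 0, 0, 1], [0, 0, 7.0, 0, 0, 0, 1], [0, 0, 7.6, 0, 0, 0, 1], [0, 0, 7.6, 0, 0, 0, 1], [0, 0, 7.6, 0, 0, 0, 0], [0, 0, 7.6, 0, 0, 0, 0], [0, 0, 7.6, 0, 0, 0, 0], [0, 0, 7.6, 0, 0, 0, 0], [0, 0, 7.6, 0, 0, 0, 0], [0, 0, 7.6, 0, 0, 0, 0], [0, 0, 7.6, 0, 0, 0, 0], [0, 0, 7.6, 0, 0, 0, 0], [0, 0, 7.6, 0, 0, 0, 0], [0, 0, 7.6, 0, 0, 0, 0]]]' --force 50

```text
time_s: 3.18
ee_pos: [0.4926, 0.2179, 0.0896]
eef_rot: [3.141, -0.0, -0.214]
force: [0.3, -0.1, 0.5]
grip_width: 0.031
```

Emit:
play_rows --steps '[[[0, 0, 0, 0, 0, 0, 0], [0, 0, 0, 0, 0, 0, 0], [0, 0, 0, 0, 0, 0, 0], [0, 0, 0, 0, 0, 0, 0], [0, 0, 0, 0, 0, 0, 0], [0, 0, 0, 0, 0, 0, 0], [0, 0, 0, 0, 0, 0, 0]]]' --force 50

```text
time_s: 3.77
ee_pos: [0.4926, 0.2179, 0.0896]
eef_rot: [3.141, -0.0, -0.214]
force: [0.7, -0.2, -1.6]
grip_width: 0.0155
```

Emit:
play_rows --steps '[[[0, 0, -0.5, 0, 0, 0, 0], [0, 0, -1.5, 0, 0, 0, 0], [0, 0, -2.7, 0, 0, 0, 0], [0, 0, -4, 0, 0, 0, 0], [0, 0, -5.5, 0, 0, 0, 0], [0, 0, -7, 0, 0, 0, 0], [0, 0, -8.5, 0, 0, 0, 0], [0, 0, -10, 0, 0, 0, 0], [0, 0, -11.5, 0, 0, 0, 0], [0, 0, -13, 0, 0, 0, 0], [0, 0, -14.5, 0, 0, 0, 0], [0, 0, -15.3, 0, 0, 0, 0], [0, 0, -15.5, 0, 0, 0, 0], [0, 0, -15.5, 0, 0, 0, 0], [0, 0, -15.5, 0, 0, 0, 0]]]'

```text
time_s: 5.02
ee_pos: [0.4923, 0.2178, 0.2439]
eef_rot: [3.141, 0.001, -0.214]
force: [0.1, 0.1, -3.7]
grip_width: 0.0157
```

Emit:
play_rows --steps '[[[0.3, 1.5, 0, 0, 0, 0.04, 0], [0.7, 3.5, 0, 0, 0, 0.1, 0], [1.2, 6, 0, 0, 0, 0.18, 0], [1.8, 9, 0, 0, 0, 0.27, 0], [2.4, 12, 0, 0, 0, 0.36, 0], [3.0, 15, 0, 0, 0, 0.45, 0], [3.6, 18, 0, 0, 0, 0.54, 0], [4.2, 21, 0, 0, 0, 0.63, 0], [4.8, 24, 0, 0, 0, 0.72, 0], [5.4, 27, 0, 0, 0, 0.81, 0], [6.0, 30, 0, 0, 0, 0.91, 0], [6.6, 33, 0, 0, 0, 1.0, 0], [7.2, 36, 0, 0, 0, 1.1, 0], [7.7, 38.5, 0, 0, 0, 1.17, 0], [8.0, 40.0, 0, 0, 0, 1.22, 0], [8.1, 40.5, 0, 0, 0, 1.234, 0], [8.1, 40.5, 0, 0, 0, 1.234, 0], [8.1, 40.5, 0, 0, 0, 1.234, 0], [8.1, 40.5, 0, 0, 0, 1.234, 0]]]'

```text
time_s: 6.6
ee_pos: [0.4855, -0.1941, 0.244]
eef_rot: [3.14, -0.0, -1.446]
force: [-0.3, -0.5, -2.6]
grip_width: 0.0157
```

```bash
python3 - <<'E'
from h import *
o=ctrl.get_obs(); print(o["ee_pos"],o["eef_rot"],o["force"])
c=ctrl.camera("side"); s=c["frame"]
p=o["ee_pos"]; print(project(c,[p-[0,0,.0736],[p[0],p[1],p[2]-.0396],[.486,-.195,.139]]))
cv2.imwrite("pics/m2.png",cv2.resize(s[230:400,180:400],(792,612))[:600])
E
```

```text
[ 0.48550919 -0.19414562  0.24396236] [ 3.1402798e+00 -1.1168260e-04 -1.4458117e+00] [-0.30603501 -0.46149451 -2.58177147]
[[277.34350387 314.16407476]
 [275.28964621 291.12996566]
 [279.66154657 334.09501715]]
```

View pics/m2.png

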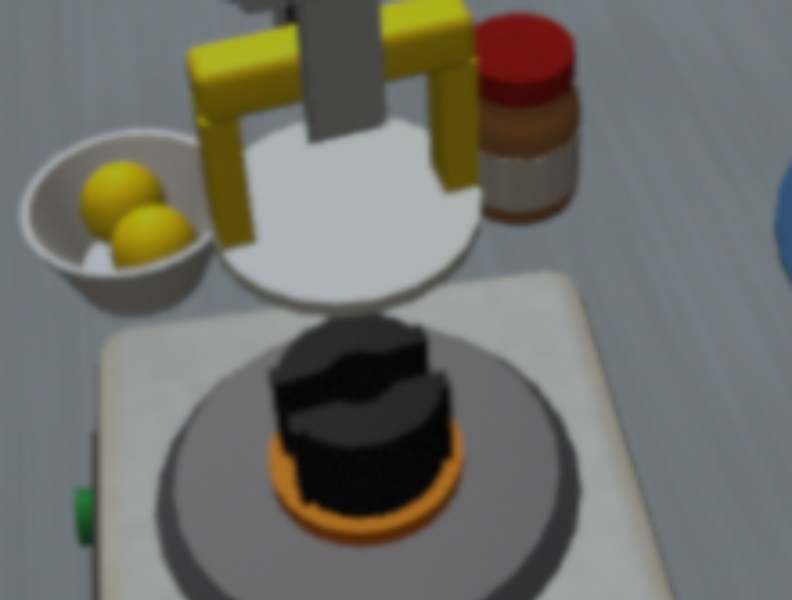

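The stem is held upright over the hub. Flange ellipse centre is at about crop (347,210); the hub slot corners are (272,375), (427,335), (290,412) and (447,373). I'll measure the stem's offset against the hub in the same camera.

```bash
python3 - <<'E'
from h import *
from scipy.optimize import least_squares
c=ctrl.camera("side"); p=ctrl.get_obs()["ee_pos"]; f=c["frame"]
k=3.6; U=lambda q:[(180+a/k,230+b/k) for a,b in q]
hs=atz(c,U([(272,375),(427,335),(290,412),(447,373)]),.139); print("hub",hs.mean(0)); d=hs[1]-hs[0]+hs[3]-hs[2]; print("slot",np.degrees(np.arctan2(d[1],d[0])))
# flange rim: brightness edge along radial lines of projected circle, lower arc
zt=p[2]-.0736+.040; g=cv2.GaussianBlur(f,(3,3),0).astype(float).mean(2)
pts=[];th=[]
for a in np.radians(np.arange(-175,-4,5)):
    rr=np.linspace(.032,.044,49); q=project(c,np.c_[p[0]+rr*np.cos(a),p[1]+rr*np.sin(a),np.full(49,zt)])
    v=cv2.remap(g.astype(np.float32),q[:,0:1].astype(np.float32),q[:,1:2].astype(np.float32),1).ravel()
    i=np.argmin(np.gradient(v)); pts.append(q[i]); th.append(a)
P=atz(c,pts,zt)[:,:2]
r=least_squares(lambda x:np.hypot(*(P-x[:2]).T)-x[2],[p[0],p[1],.038],loss='soft_l1',f_scale=.0005)
print("flange",r.x,"tcp",p, "rms",np.sqrt(np.mean(r.fun**2)))
r2=least_squares(lambda x:np.hypot(*(P-x[:2]).T)-.038,[p[0],p[1]],loss='soft_l1',f_scale=.0005); print(r2.x)
cv2.imwrite("pics/edge.png",g)
E
```

```text
hub [ 0.48637265 -0.19453842  0.139     ]
slot 5.263202586527554
flange [ 0.48627201 -0.19217688  0.03829931] tcp [ 0.48556455 -0.19423332  0.24418235] rms 0.0013473496158676605
[ 0.48632278 -0.19253388][ WARN:0@1.310] global loadsave.cpp:1063 imwrite_ Unsupported depth image for selected encoder is fallbacked to CV_8U.
```

Emit:
play_rows --steps '[[[0, 0, 0.5, 0, 0, 0, 0], [0, 0, 1.2, 0, 0, 0, 0], [0, 0, 2.0, 0, 0, 0, 0], [0, 0, 2.7, 0, 0, 0, 0], [0, 0, 3.1, 0, 0, 0, 0], [0, 0, 3.4, 0, 0, 0, 0], [0, 0, 3.7, 0, 0, 0, 0], [0, 0, 4.0, 0, 0, 0, 0], [0, 0, 4.2, 0, 0, 0, 0], [0, 0, 4.4, 0, 0, 0, 0], [0, 0, 4.5, 0, 0, 0, 0], [0, 0, 4.5, 0, 0, 0, 0], [0, 0, 4.5, 0, 0, 0, 0]]]'

```text
time_s: 7.78
ee_pos: [0.4855, -0.1944, 0.1991]
eef_rot: [3.14, -0.001, -1.446]
force: [-0.6, -2.3, -4.2]
grip_width: 0.0157
```

Emit:
play_rows --steps '[[[0.04, 0, 0.1, 0, 0, 0, 0], [0.04, 0, 0.2, 0, 0, 0, 0], [0.04, 0, 0.3, 0, 0, 0, 0], [0.04, 0, 0.4, 0, 0, 0, 0], [0.04, 0, 0.5, 0, 0, 0, 0], [0.04, 0, 0.6, 0, 0, 0, 0], [0.04, 0, 0.6, 0, 0, 0, 0]]]'

```text
time_s: 8.37
ee_pos: [0.4855, -0.1947, 0.1929]
eef_rot: [3.14, -0.0, -1.446]
force: [0.5, -1.3, -3.6]
grip_width: 0.0157
```

Emit:
play_rows --steps '[[[0.02, 0, 0.2, 0, 0, 0, 0], [0.02, 0, 0.4, 0, 0, 0, 0], [0.02, 0, 0.6, 0, 0, 0, 0], [0.02, 0, 0.8, 0, 0, 0, 0], [0.02, 0, 0.9, 0, 0, 0, 0], [0.02, 0, 1.0, 0, 0, 0, 0], [0.02, 0, 1.1, 0, 0, 0, 0], [0.02, 0, 1.2, 0, 0, 0, 0], [0.02, 0, 1.3, 0, 0, 0, 0], [0.02, 0, 1.3, 0, 0, 0, 0], [0.02, 0, 1.3, 0, 0, 0, 0]]]' --force 60

```text
time_s: 9.28
ee_pos: [0.4858, -0.195, 0.1808]
eef_rot: [-3.142, -0.001, -1.446]
force: [-1.3, 0.8, 7.3]
grip_width: 0.0154
```

Emit:
play_rows --steps '[[[0, 0, 0.1, 0, 0, 0, 0], [0, 0, 0.2, 0, 0, 0, 0], [0, 0, 0.3, 0, 0, 0, 0], [0, 0, 0.35, 0, 0, 0, 0], [0, 0, 0.4, 0, 0, 0, 0], [0, 0, 0.4, 0, 0, 0, 0], [0, 0, 0.4, 0, 0, 0, 0]]]'

```text
time_s: 9.87
ee_pos: [0.4862, -0.1952, 0.1785]
eef_rot: [-3.14, -0.002, -1.446]
force: [-5.1, 0.9, 15.2]
grip_width: 0.0154
```

Emit:
play_rows --steps '[[[0, 0, 0.15, 0, 0, 0, 0], [0, 0, 0.25, 0, 0, 0, 0], [0, 0, 0.25, 0, 0, 0, 0], [0, 0, 0.25, 0, 0, 0, 0], [0, 0, 0.25, 0, 0, 0, 0]]]'

```text
time_s: 10.28
ee_pos: [0.4865, -0.1953, 0.1785]
eef_rot: [-3.138, -0.004, -1.446]
force: [-9.6, 3.3, 24.2]
grip_width: 0.0153
```

```bash
python3 - <<'E'
from h import *
o=ctrl.get_obs(); print(o["ee_pos"],o["eef_rot"],o["force"],o["moment"],o["grip_width"])
s=ctrl.camera("side")["frame"]
cv2.imwrite("pics/m3.png",cv2.resize(s[250:400,180:380],(800,600)))
E
```

```text
[ 0.48653692 -0.19529806  0.17849517] [-3.13778214 -0.00355915 -1.44600174] [-9.64475668  3.30384838 24.20721702] [0.77159738 2.16949488 0.10405363] 0.01531778993484877
```

View pics/m3.png

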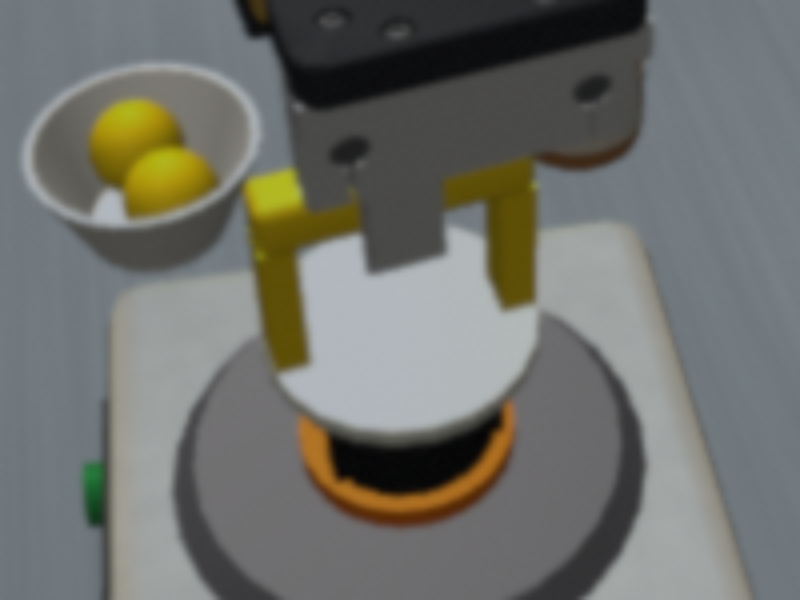

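The flange sits flat on the hub (flange edge at crop (405,435), directly on the black collar). In the last push the force rose 9 N with no further travel, so it is on the hard stop. Handing in.

```bash
python3 -c "
from station import ctrl
print(ctrl.hand_in()); o=ctrl.get_obs(); print(o['time_s'],o['ee_pos'],o['force'],o['grip_width'])"
```

```text
the job is handed in; nothing more can be done
None
the job is handed in; nothing more can be done
```

I lifted the stem out of its stand by the yellow handle and turned it about 71° to match the hub's slot. I then lowered it into the hub and pressed it home; the job is handed in with the handle still gripped. It took about 10.4 s on the robot's clock.

**Key in the slot:** I lined the key up with the slot from the pictures, and it went straight in with no turning search. The stem passed the height where a crossed key would stop it, with no vertical resistance.

**Fully home:** The tool stopped at z = 0.1785 m, against 0.1786 m expected. In the last push the upward force rose from 15 to 24 N with no further travel, which means a hard stop. The stem's weight adds about 3.5 N to that, so the push is about 28 N against the 14 N spring. The last picture shows the flange sitting on the hub.

**Grip:** It was set to 60 N, with the opening steady at 15.3 mm.

**What was less clean:**
- A sideways force of about 10 N and a tilt of about 0.2° remained from the final press.
- My estimates of the slot angle ranged from 5° to 8°, within the key's play in the slot.
- The stem's sideways position differed by about 2 mm between the camera fit and the arm's own reading.
- I couldn't read the state after hand-in, so the final second is unchecked.

The bowl, jar and platter were not touched. I did not re-measure their positions.

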